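# Stroke-test the glue syringes

## Task

Before the glue-up, try the plunger of each of the three empty glue syringes in the rack: press it straight down, gently, never with more than 15 N. If it keeps one even resistance, push it fully home and leave that syringe standing in the rack; if its resistance climbs before the end of the stroke, stop pressing, lift that syringe out of the rack and lower it tip down into the soaking tin, letting go only once its tip is well inside. Leave the jar of spare tips and the marker where they are.

Things in the scene. Friction and masses are not known exactly. Their poses are not given: they have to be found in the camera images.
- rack: Fixed plywood syringe rack, 70 mm deep (x) by 234 mm long (y), 88 mm tall; origin at the centre of its underside. Top of its lower board 30 mm up; upper board 70 to 82 mm up with three 31 mm holes, at -70, 0 and +70 mm along y, a syringe standing tip down in each with 1.5 mm of play all round, the tip in a 10 mm hole of the lower board. A syringe comes out straight up; its tip is clear after 75 mm.
- tin: Fixed, open, empty round soaking tin of ribbed steel: 88 mm outside and 82 mm inside diameter, 85 mm tall, floor 4 mm thick; origin at the centre of its underside. A syringe stood in it tip down ends up leaning on the rim, which is all right.
- spare_tips: Small glass jar of spare tips, 52 mm across, 45 mm tall, loose, standing beyond the rack as seen from the robot; a bystander. Origin at the centre of its underside.
- marker: Marker pen, 140 mm long and 12 to 14 mm thick, lying beyond the tin along its own x; a bystander. Origin under its middle.
- barrel_a (a point): Syringe A (three look alike): grip point on the axis of its clear 28 mm round, 110 mm long barrel, 121 mm above the bench in the rack. z up the axis; oblong finger flange 24 mm (x) by 48 mm (y), 3 mm thick, its top 22 mm above this point. Grip the barrel along x, under the flange; the fingertips may go 35 mm below this point. Loose, about 65 g.
- tip_a (a point): End of syringe A's brass tip (6 mm thick, projecting 22 mm under the barrel), on its axis, 113 mm below its grip point and 8 mm above the bench while it stands in the rack; z up the axis.
- disc_a (a point): Centre of the top face of the thumb disc of syringe A's plunger: flat, 22 mm across, 3 mm thick, pressed straight down. Fully home it is 29 mm above the barrel's grip point, fully drawn 65 mm above it. More than 15 N on the plunger, pressing or squeezing, spoils the syringe.
- plunger_a (a joint): Stroke of syringe A's plunger in m: 0 drawn, 0.036 fully home; starts between 0 and 0.008, stays where it is left. Its rubber piston gives by up to 2 mm before it slides. A sound one slides with even resistance, 2 to 6 N by how snug it is, and stiffens only at the bottom, by about 2 N per mm of press. One gummed with dried glue starts likewise but stiffens so at least 8 mm short of home.
- barrel_b (a point): Syringe B (three look alike): grip point on the axis of its clear 28 mm round, 110 mm long barrel, 121 mm above the bench in the rack. z up the axis; oblong finger flange 24 mm (x) by 48 mm (y), 3 mm thick, its top 22 mm above this point. Grip the barrel along x, under the flange; the fingertips may go 35 mm below this point. Loose, about 65 g.
- tip_b (a point): End of syringe B's brass tip (6 mm thick, projecting 22 mm under the barrel), on its axis, 113 mm below its grip point and 8 mm above the bench while it stands in the rack; z up the axis.
- disc_b (a point): Centre of the top face of the thumb disc of syringe B's plunger: flat, 22 mm across, 3 mm thick, pressed straight down. Fully home it is 29 mm above the barrel's grip point, fully drawn 65 mm above it. More than 15 N on the plunger, pressing or squeezing, spoils the syringe.
- plunger_b (a joint): Stroke of syringe B's plunger in m: 0 drawn, 0.036 fully home; starts between 0 and 0.008, stays where it is left. Its rubber piston gives by up to 2 mm before it slides. A sound one slides with even resistance, 2 to 6 N by how snug it is, and stiffens only at the bottom, by about 2 N per mm of press. One gummed with dried glue starts likewise but stiffens so at least 8 mm short of home.
- barrel_c (a point): Syringe C (three look alike): grip point on the axis of its clear 28 mm round, 110 mm long barrel, 121 mm above the bench in the rack. z up the axis; oblong finger flange 24 mm (x) by 48 mm (y), 3 mm thick, its top 22 mm above this point. Grip the barrel along x, under the flange; the fingertips may go 35 mm below this point. Loose, about 65 g.
- tip_c (a point): End of syringe C's brass tip (6 mm thick, projecting 22 mm under the barrel), on its axis, 113 mm below its grip point and 8 mm above the bench while it stands in the rack; z up the axis.
- disc_c (a point): Centre of the top face of the thumb disc of syringe C's plunger: flat, 22 mm across, 3 mm thick, pressed straight down. Fully home it is 29 mm above the barrel's grip point, fully drawn 65 mm above it. More than 15 N on the plunger, pressing or squeezing, spoils the syringe.
- plunger_c (a joint): Stroke of syringe C's plunger in m: 0 drawn, 0.036 fully home; starts between 0 and 0.008, stays where it is left. Its rubber piston gives by up to 2 mm before it slides. A sound one slides with even resistance, 2 to 6 N by how snug it is, and stiffens only at the bottom, by about 2 N per mm of press. One gummed with dried glue starts likewise but stiffens so at least 8 mm short of home.
Not all that is in view belongs to the job. Leave any pink look-alike of the part that bears barrel_a alone.

How it is judged:
By the outcome, as a careful person would: the job done as asked, in the order asked, and still so for the second after the job is handed in, with the robot touching nothing.
It also fails if it takes over 70 s, if anything falls off the work surface, if the arm or the gripper's body presses on something with over 40 N, if the wrist force passes 120 N, or if a joint passes its speed limit or range.

## Robot

A 6-joint arm with a two-finger parallel gripper is mounted at the origin on the work surface. World frame = base frame: x ahead of the robot, y to its left, z up, the work surface at z = 0. Lengths are in mm, angles in rad, forces in N, time in s.
With the tool pointing down it reaches from about 275 to 825 mm from the base axis. Payload 5.2 kg.
Tool frame: the origin (TCP) lies at the very end of the fingers, on their centre line; the grasp point (between the pads) lies 19 mm behind it; z points along the fingers, y is the direction in which the jaws open and shut (so a half turn about z gives the same grasp; the last joint's range is limited). The gripper opens to 93 mm and grips with 3 to 60 N. Pads are 15 mm wide; open, the fingers measure 128 mm over their backs; the gripper's body (75 mm by 188 mm) begins 65 mm behind the grasp point.
Start: joints at [-0.203, 0.259, 1.535, -0, 1.348, -0.203], TCP at [550.005, 0.023, 218.653] pointing down, gripper open.
Joint ranges: [-3.14, 3.14], [-0.91, 2.08], [0.19, 2.58], [-1.22, 4.36], [0.22, 2.71], [-3.12, 3.12]. Speed limits (rad/s): [2.57, 2.57, 3.14, 3.14, 3.14, 3.14].

## Interface

Orientations are given as [roll, pitch, yaw] about the fixed x, y, z axes, in that order (R = Rz(yaw) Ry(pitch) Rx(roll)).
In Python, from bench import robot gives the robot as it stands. The module is installed in compiled form; this text tells all that it offers. Calls block until the motion is done:
- robot.move_ptp(position, orientation): joint-space move of the TCP to a pose.
- robot.move_linear(position, ori=None, speed=150, f_stop=None): straight line of the TCP; ori=None keeps the orientation; speed is the mean speed in mm/s. With f_stop (N) it stops when the force on the tool has changed by that much, and returns True; else False.
- robot.move_j(angles): joint-space move.
- robot.move_gripper(opening): opening from 0.0 (shut) to 1.0 (fully open); the grip force is fixed at half the most; returns when the fingers have stopped.
- robot.sleep(seconds).
- robot.inverse_kinematics(position, orientation): joint angles nearest the present ones, or None.
- robot.get_image(name): name is "scene" or "side" or "wrist"; returns a dict with "img" (480x640x3 uint8, blue, green, red), "fovy" (degrees; the focal length in pixels is half the picture's height over the tangent of half this angle, whatever the lens; pixels are square), "cx", "cy" (the principal point, pixels), "eye" and "orientation" of the camera in the world. Camera axes: x right, y down, z forward; pixel columns grow to the right and rows downward; lengths in mm; the calibration is good to about 2 mm. A picture is of the moment at which its call begins. There is no depth.
A pose or a line that the arm cannot do raises robot.MotionError and nothing moves.
- robot.hand_in(): hands the job in, once; it reports no verdict.
Readings, each from a call of its own:
- robot.current_t(): time.
- robot.current_qpos(): joint angles.
- robot.current_joint_vel(): joint speeds.
- robot.current_joint_efforts(): joint torques, N m.
- robot.current_tcp_pos(): TCP position.
- robot.current_eef_rot(): TCP orientation.
- robot.current_contact_force(): force on the tool from outside, world axes, zero at the start.
- robot.current_ft_torque(): the same for the moment, N m.
- robot.current_gripper_width(): opening from 0.0 (shut) to 1.0 (fully open).
Only numpy, scipy, OpenCV 4.12 (cv2) and the standard library are available. Lean on these libraries where they do the work, as an engineer would, in place of code of your own. Each camera call takes 0.05 s, during which the arm holds its last target.

## Working session

There is one attempt and no reset: what is moved stays moved. The work goes in short steps, each a Python script; the robot and the scene stay as the last script left them, time stands still between calls to the robot, and variables do not carry over. Pictures are saved under pics/ and viewed, and the job is handed in when it is done.

```bash
mkdir -p pics; ls
python3 - <<'E'
from bench import robot
import cv2
for n in ("scene","side","wrist"):
    r=robot.get_image(n); cv2.imwrite(f"pics/{n}0.png",r["img"])
    print(n,r["fovy"],r["cx"],r["cy"],r["eye"],r["orientation"])
print(robot.current_t(),robot.current_eef_rot(),robot.current_contact_force(), robot.current_gripper_width())
E
```

```text
pics
scene 54.23614296883455 310.8552749400353 241.94229702228824 [991.31687928 -86.76627145 729.57756625] [-2.52063534 -0.01294857  1.42512573]
side 49.548530663595095 314.7774933502061 248.98639066950503 [417.02582698 492.21728225 702.70097102] [-2.40324054  0.01083964 -2.89701442]
wrist 67.35197123415328 320.20287379421376 235.7218070329154 [549.93598329  84.28181556 383.4558963 ] [ 2.83791538e+00  2.83276201e-03 -4.75222697e-04]
0.15 [-3.14021274e+00 -2.72913919e-04  1.57082666e+00] [0.06800427 0.875981   0.82100838] 1.0000020529516227
```

View pics/scene0.png

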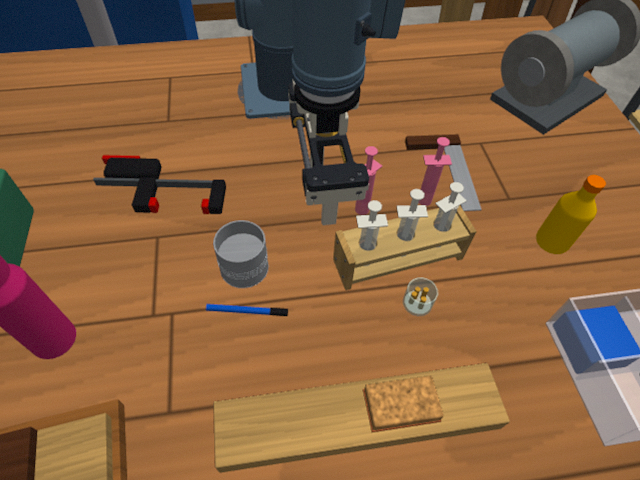

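View pics/side0.png

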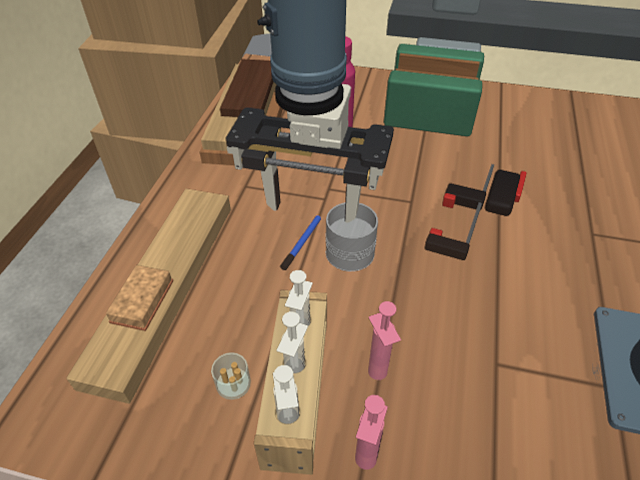

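View pics/wrist0.png

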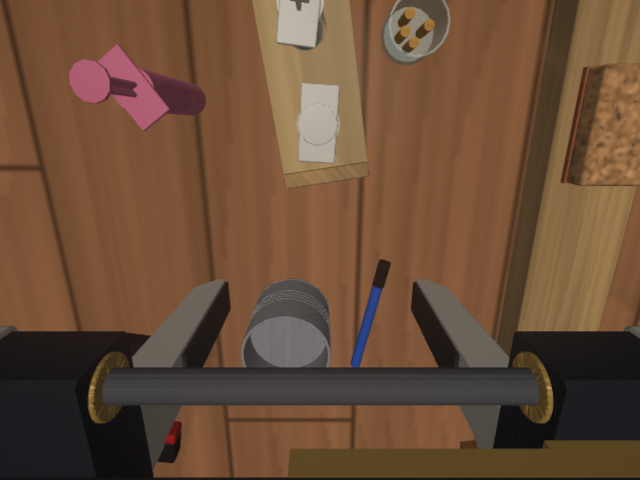

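Scene: the rack with the three white syringes is at (335–475, 185–285), the tin at (241,250), the marker at (247,310) and the jar at (421,296). Two pink decoys stand on the robot's side of the rack. The side view shows the same layout. Next I'll measure positions.

```bash
cat > h.py <<'E'
import numpy as np, cv2
from scipy.spatial.transform import Rotation as R
def cam(r):
    f=240/np.tan(np.radians(r["fovy"])/2)
    return f,r["cx"],r["cy"],np.array(r["eye"]),R.from_euler("xyz",r["orientation"]).as_matrix()
def ray(c,u,v):
    f,cx,cy,e,M=c; d=M@np.array([(u-cx)/f,(v-cy)/f,1]); return e,d/np.linalg.norm(d)
def onz(c,u,v,z):
    e,d=ray(c,u,v); return e+d*(z-e[2])/d[2]
def tri(c1,p1,c2,p2):
    A=np.zeros((3,3));b=np.zeros(3);rs=[ray(c1,*p1),ray(c2,*p2)]
    for e,d in rs:
        P=np.eye(3)-np.outer(d,d);A+=P;b+=P@e
    x=np.linalg.solve(A,b); return x,[np.linalg.norm((np.eye(3)-np.outer(d,d))@(x-e)) for e,d in rs][0]*2
def proj(c,p):
    f,cx,cy,e,M=c; q=M.T@(np.array(p)-e); return np.array([cx+f*q[0]/q[2],cy+f*q[1]/q[2]])
E
python3 - <<'E'
import cv2,numpy as np
a=cv2.imread("pics/scene0.png")[130:310,200:480]; b=cv2.imread("pics/side0.png")[190:480,200:420]
cv2.imwrite("pics/sz.png",cv2.resize(a,None,fx=2.8,fy=2.8,interpolation=2))
cv2.imwrite("pics/dz.png",cv2.resize(b,None,fx=2,fy=2,interpolation=2))
for n in("scene0","side0","wrist0"):
    im=cv2.imread(f"pics/{n}.png"); h=cv2.cvtColor(im,cv2.COLOR_BGR2HSV)
    m=((h[...,1]<25)&(h[...,2]>195)).astype(np.uint8)
    k,l,s,ce=cv2.connectedComponentsWithStats(m)
    print(n,[(s[i].tolist(),ce[i].round(1).tolist()) for i in range(1,k) if s[i][4]>40])
E
```

```text
scene0 [([451, 182, 12, 10, 89], [456.5, 186.6]), ([411, 190, 13, 9, 93], [417.1, 193.9]), ([437, 194, 29, 18, 207], [450.4, 202.7]), ([368, 201, 13, 10, 95], [374.3, 205.6]), ([397, 205, 30, 12, 223], [411.8, 211.1]), ([357, 215, 30, 12, 249], [371.3, 220.9]), ([608, 370, 32, 61, 189], [624.0, 399.5])]
side0 [([285, 270, 27, 40, 519], [298.0, 290.6]), ([277, 312, 30, 45, 649], [291.6, 334.0]), ([273, 365, 25, 45, 746], [284.7, 387.7])]
wrist0 []
```

View pics/sz.png

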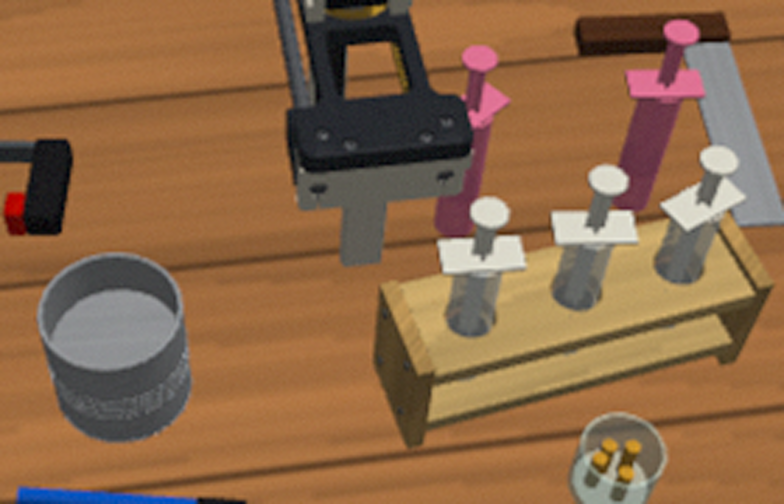

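View pics/dz.png

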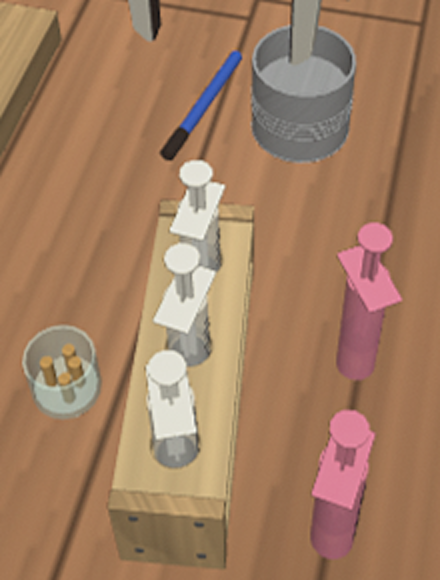

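The zooms show three white discs and flanges, with the flanges turned individually. Both tin rim ellipses are clear: about (240,241) in scene and (352,227) in side.

```bash
cat > meas.py <<'E'
from bench import robot
from h import *
S=robot.get_image("scene");D=robot.get_image("side");cs,cd=cam(S),cam(D)
ds=[(374.3,205.6),(417.1,193.9),(456.5,186.6)];dd=[(298,276.5),(291,319.5),(283,373.5)]
for a,b in zip(ds,dd):
    x,g=tri(cs,a,cd,b);print("disc",x.round(1),"gap",round(g,1))
h=cv2.cvtColor(S["img"],cv2.COLOR_BGR2HSV);m=((h[...,1]<25)&(h[...,2]>195)).astype(np.uint8)
k,l,s,ce=cv2.connectedComponentsWithStats(m)
F=[]
for i in range(1,k):
    if 150<s[i][4] and s[i][1]<300:
        ys,xs=np.where(l==i);hull=cv2.convexHull(np.c_[xs,ys].astype(np.float32));P=np.array([onz(cs,u,v,143)[:2] for u,v in hull[:,0]],np.float32)
        r=cv2.minAreaRect(P);print("flange scene",np.round(r[0],1),np.round(r[1],1),round(r[2]));F.append(r[0])
F=np.array(sorted(F,key=lambda p:p[1]));d=F[2]-F[0];print("pitch",np.linalg.norm(d)/2,"rackyaw",np.degrees(np.arctan2(-d[0],d[1])))
print("tin scene",onz(cs,240.4,240.7,85),"side",onz(cd,351.5,227,85),"tri",tri(cs,(240.4,240.7),cd,(351.5,227)))
W=robot.get_image("wrist");cw=cam(W);print("wrist disc near",onz(cw,319,124,180),"flange",onz(cw,320,124,143))
# pink: disc scene (371,152),(443,145); side (387,309),(375,404)
for a,b in (((371,151),(387.5,309)),((443,142),(375,404))): print("pink",tri(cs,a,cd,b))
print("rack ends side z82", onz(cd,258,440,88),onz(cd,315,444,88))
for n,c in(("jar s",onz(cs,422,290,45)),("jar d",onz(cd,230,367,45)),("marker",onz(cs,247,310,10))):print(n,c.round())
E
python3 meas.py
```

```text
disc [547.7  83.5 179. ] gap 0.8
disc [537.2 153.4 183.6] gap 0.8
disc [527.  222.1 178.8] gap 0.2
flange scene [527.4 222.6] [21.7 44.7] 22
flange scene [537.3 152.9] [46.3 21. ] 85
flange scene [548.7  83.6] [46. 21.] 86
pitch 70.32801825867627 rackyaw 8.721660254818445
tin scene [ 517.5193488  -129.20402955   85.        ] side [ 512.06206649 -113.99912079   85.        ] tri (array([ 512.19450111, -128.0923353 ,   73.86326264]), np.float64(5.791853728559834))
wrist disc near [548.98017084  83.63383359 180.        ] flange [549.42359915  83.52019803 143.        ]
pink (array([427.12280454, 105.66901935, 176.33386191]), np.float64(0.9484726889380757))
pink (array([421.66912442, 233.33028279, 176.64432104]), np.float64(1.938600160688125))
rack ends side z82 [550.18966361 267.41293854  88.        ] [482.61475438 255.83725427  88.        ]
jar s [632. 164.  45.]
jar d [631. 161.  45.]
marker [ 610. -132.   10.]
```

The disc heights and pitch (70.3 mm) agree with the given sizes. For the tin, my side-view centre estimate was wrong, so I'll refine it later with the wrist camera. Now I'll press syringe 1 (lowest y) in small steps.

```bash
cat > press.py <<'E'
import sys
from bench import robot
from h import *
yaw=np.pi/2+np.radians(8.7); O=[-np.pi,0,yaw]
def press(x,y,ztop):
    robot.move_linear([x,y,ztop+20],O,speed=250)
    robot.move_linear([x,y,ztop+4],O,speed=60); robot.sleep(0.2)
    f=np.array([robot.current_contact_force() for _ in range(5)]);F0=np.median(f[:,2]);print("base",F0.round(2),"sd",f[:,2].std().round(2))
    z=ztop+4;log=[];zc=None;plat=[];ok="?"
    while z>148.0:
        z-=1.5 if z>154 else 1.0
        st=robot.move_linear([x,y,z],O,speed=20,f_stop=11)
        F=np.median([robot.current_contact_force()[2] for _ in range(3)])-F0
        zz=robot.current_tcp_pos()[2];log.append((round(float(zz),1),round(float(F),2)))
        if zc is None and abs(F)>0.8: zc=zz
        if zc is not None and zc-zz>2.4 and zz>151.5: plat.append(abs(F))
        base=np.median(plat[:4]) if len(plat)>=2 else None
        if base is not None and abs(F)>base+2.2 and zz>153: ok="GUMMED";break
        if abs(F)>11 or st or (base is not None and zz<150.5 and abs(F)>base+4): ok="STOP";break
    print(log);print(ok,"contact",zc,"t",robot.current_t())
    robot.move_linear([x,y,max(ztop,190)+12],O,speed=150)
E
python3 - <<'E'
from press import *
robot.move_gripper(0.0); print(robot.current_t())
robot.move_ptp([548.2,83.5,205],O); print(robot.current_t())
press(548.2,83.5,179)
print(robot.current_t())
E
```

```text
1.75
2.1833
base 0.57 sd 0.0
[(181.5, -1.17), (180.2, 1.37), (179.0, 3.62), (177.4, 4.83), (175.9, 4.82), (174.3, 4.61), (172.8, 4.36), (171.3, 4.25), (169.8, 3.41), (168.3, 4.74), (166.8, 4.7), (165.3, 4.73), (163.7, 4.08), (162.2, 4.08), (160.7, 4.04), (159.2, 4.4), (157.7, 4.12), (156.2, 4.04), (154.7, 5.27), (153.2, 5.03), (152.2, 3.75), (151.2, 3.95), (150.2, 4.58), (149.4, 5.5), (148.6, 6.96)]
? contact 181.48850413994597 t 9.3
9.8083
```

Syringe 1 holds an even ~4.4 N all the way down and only stiffens near z≈150, so it's sound. I'll press it slightly firmer at the bottom to make sure it's home, then go on to syringes 2 and 3.

```bash
cat > fin.py <<'E'
from press import *
def finish(x,y,zs):
    robot.move_linear([x,y,zs],O,speed=80); robot.sleep(0.15); F0=robot.current_contact_force()[2]
    z=zs;log=[]
    while z>144.5:
        z-=0.8; robot.move_linear([x,y,z],O,speed=15,f_stop=8)
        F=robot.current_contact_force()[2]-F0; log.append((round(float(robot.current_tcp_pos()[2]),1),round(float(F),2)))
        if F>9.3: break
    print("finish",log,robot.current_t())
    robot.move_linear([x,y,200],O,speed=200)
E
sed -i 's/zz<150.5 and abs(F)>base+4)/zz<150.5 and abs(F)>9.3)/; s/while z>148.0/while z>145.0/; s/abs(F)>0.8: zc/F>1.2: zc/' press.py
python3 - <<'E'
from fin import *
finish(548.2,83.5,153.5)
press(537.3,153.1,183.6)
E
```

```text
finish [(152.9, -0.53), (151.8, -0.46), (151.3, 1.48), (150.6, 3.49), (149.8, 5.29), (149.2, 6.11), (148.6, 7.63), (148.0, 8.58), (147.5, 9.97)] 12.9667
base -0.12 sd 0.0
[(186.1, 0.44), (184.7, 0.34), (183.2, 1.43), (181.5, 2.62), (180.0, 1.93), (178.5, 2.27), (177.0, 2.31), (175.5, 2.42), (174.0, 2.45), (172.5, 2.57), (171.0, 2.22), (169.5, 2.7), (168.0, 2.1), (166.5, 2.27), (165.0, 2.0), (163.5, 1.61), (162.0, 1.23), (160.5, 2.69), (159.0, 2.49), (157.5, 2.16), (156.0, 2.02), (154.5, 2.57), (153.0, 3.23), (152.0, 1.75), (151.1, 2.7), (150.3, 4.29), (149.4, 6.27), (148.7, 7.15), (148.0, 9.49)]
STOP contact 183.2036996912157 t 21.6833
```

Run:
```python
from fin import *
press(527.2,222.4,179)
```

```text
base -0.46 sd 0.0
[(181.5, -0.64), (179.9, 0.39), (178.8, 2.24), (177.4, 3.88), (175.5, 4.52), (173.9, 4.46), (172.4, 4.11), (170.9, 4.15), (169.4, 3.6), (167.9, 4.61), (166.4, 2.81), (164.9, 3.13), (163.4, 4.49), (161.9, 4.58), (160.7, 5.37), (159.6, 7.4)]
GUMMED contact 178.77984932877342 t 27.25
```

Syringe 3 climbs from about 162 mm (12 mm short of home), so it's gummed and I stopped pressing. Now I'll check the picture and grasp its barrel.

```bash
python3 - <<'E'
from fin import *
robot.move_gripper(0.8)
for n in("scene","side"): cv2.imwrite(f"pics/{n}1.png",robot.get_image(n)["img"])
x,y=527.2,222.4
robot.move_linear([x,y,102],O,speed=90,f_stop=6)
print(robot.current_tcp_pos(),robot.current_t())
cv2.imwrite("pics/scene2.png",robot.get_image("scene")["img"])
E
python3 -c "
import cv2,numpy as np
a=cv2.imread('pics/scene1.png')[130:310,200:500];b=cv2.imread('pics/scene2.png')[130:310,200:500]
cv2.imwrite('pics/z2.png',cv2.resize(np.vstack([a,b]),None,fx=1.66,fy=1.66,interpolation=2))"
```

```text
[527.71429105 222.5136793  102.64434397] 30.2833
```

View pics/z2.png

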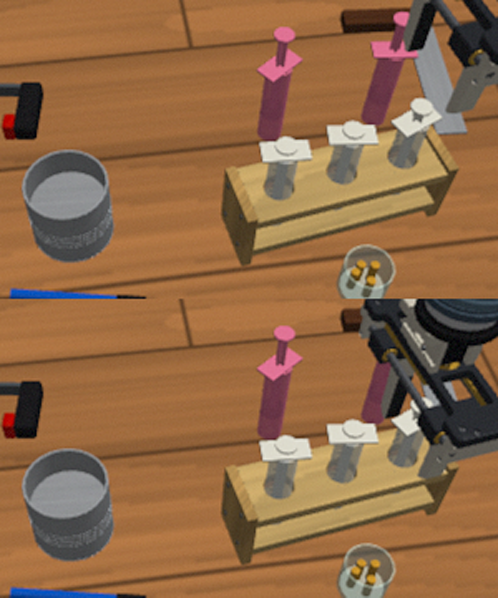

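View pics/side1.png

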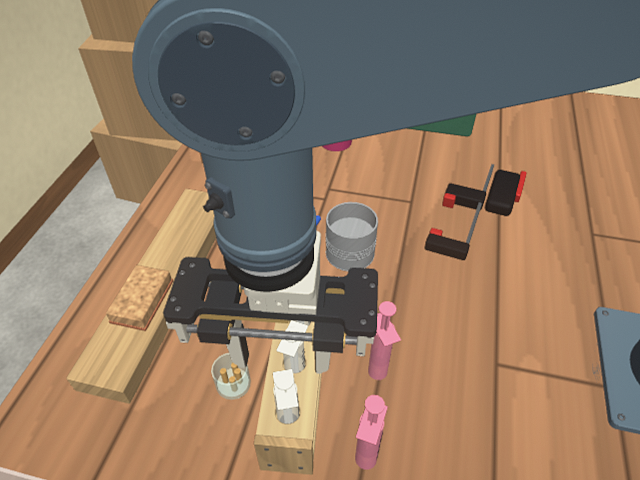

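Discs 1 and 2 sit low against their flanges (scene, upper half), disc 3 is higher, and the fingers straddle barrel 3. Grip and lift.

```bash
python3 - <<'E'
from fin import *
x,y=527.5,222.4
robot.move_gripper(0.0); print("w",robot.current_gripper_width()*93, robot.current_tcp_pos(),robot.current_contact_force())
robot.move_linear([x,y,122],O,speed=60,f_stop=15)
print(robot.current_contact_force())
robot.move_linear([x,y,272],O,speed=130)
print(robot.current_contact_force(),robot.current_gripper_width()*93,robot.current_t())
S=robot.get_image("side");cv2.imwrite("pics/side3.png",S["img"]);cv2.imwrite("pics/scene3.png",robot.get_image("scene")["img"])
E
python3 -c "
import cv2,numpy as np
a=cv2.imread('pics/scene3.png')
cv2.imwrite('pics/tins.png',np.hstack([cv2.resize(a[200:310,190:300],(400,400),interpolation=2),cv2.resize(cv2.imread('pics/side3.png')[180:290,300:410],(400,400),interpolation=2)]))"
```

```text
w 27.708330541404152 [527.17347719 222.38451616 101.94400129] [ 0.44635766 -0.09853662  0.06166161]
[ 0.34541172  0.93560575 -0.79874624]
[ 1.05179795 -0.14511306 -1.07657454] 27.7926874146683 32.9167
```

View pics/scene3.png

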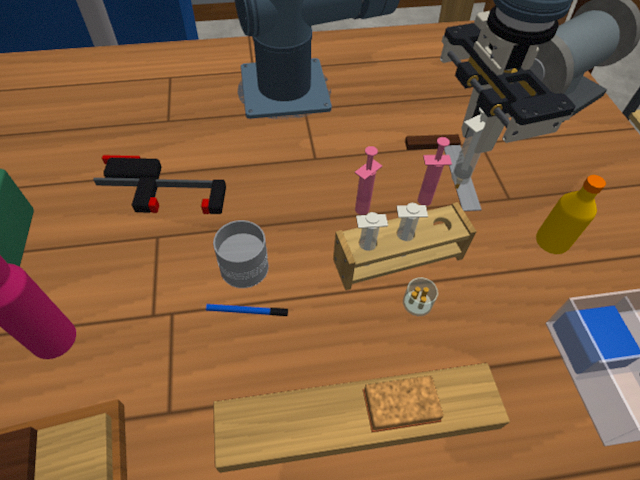

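View pics/tins.png

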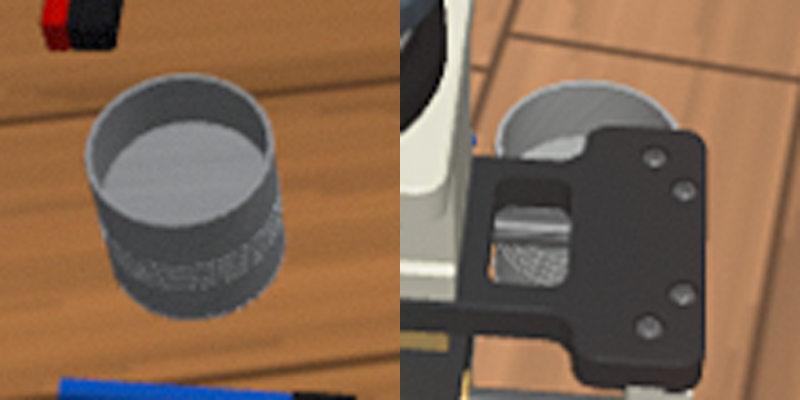

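Syringe 3 is held cleanly (27.8 mm) and out of the rack. Tin rim centre: (239.6, 241.3) in scene, (352, 221.3) in the earlier side view. Next I'll compute the tin position and carry the syringe over it with a 20° lean.

```bash
cat > place.py <<'E'
from fin import *
t=np.radians(20)
Rm=R.from_euler("x",-t).as_matrix()@R.from_euler("xyz",[-np.pi,0,np.pi/2]).as_matrix()
OT=R.from_matrix(Rm).as_euler("xyz"); d=Rm[:,2]
def tcp_for_tip(p): return np.array(p)-94*d
E
python3 - <<'E'
from place import *
cs,cd=cam(robot.get_image("scene")),cam(robot.get_image("side"))
print(onz(cs,239.6,241.3,85),onz(cd,352,221.3,85),tri(cs,(239.6,241.3),cd,(352,221.3)),d)
c=np.array([515,-129.])
P=tcp_for_tip([c[0],c[1]-22,120]); print(P,robot.inverse_kinematics(P,OT))
Q=tcp_for_tip([c[0],c[1]-22,10]); print(Q,robot.inverse_kinematics(Q,OT))
robot.move_linear([520,0,272],[-np.pi,0,np.pi/2],speed=200)
robot.move_linear(P+[0,0,40],OT,speed=150); print(robot.current_t())
for n in("scene","side","wrist"): cv2.imwrite(f"pics/{n}4.png",robot.get_image(n)["img"])
for n,c_ in(("scene",cs),("side",cd)): print(n,proj(c_,robot.current_tcp_pos()+94*d))
E
python3 -c "
import cv2,numpy as np
cv2.imwrite('pics/m4.png',np.hstack([cv2.imread(f'pics/{n}4.png')[100:400,120:520] for n in('scene','side')]))"
```

```text
[ 518.5859446  -130.61279061   85.        ] [ 513.89109293 -127.45592856   85.        ] (array([ 514.86477375, -131.24336029,   80.64423843]), np.float64(1.0595754567651312)) [-1.22464680e-16 -3.42020143e-01 -9.39692621e-01]
[ 515.         -118.85010653  208.33110635] [-0.20396446  0.22093814  1.66707859 -0.36702808  1.20366851 -0.079534  ]
[ 515.         -118.85010653   98.33110635] [-0.20396446  0.34054696  1.8058902  -0.41973205  0.96470959  0.03227629]
35.3417
scene [221.13226391 212.81831394]
side [355.9442316  177.83332787]
```

View pics/m4.png

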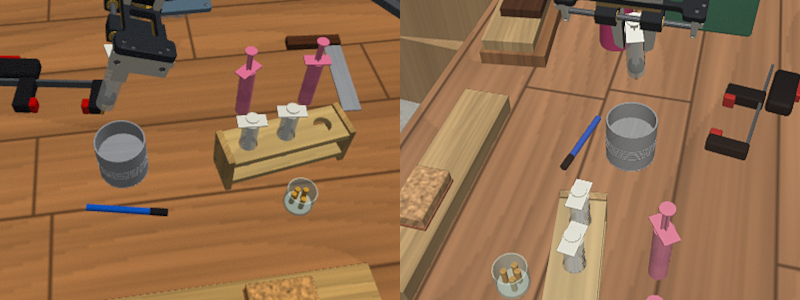

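View pics/wrist4.png

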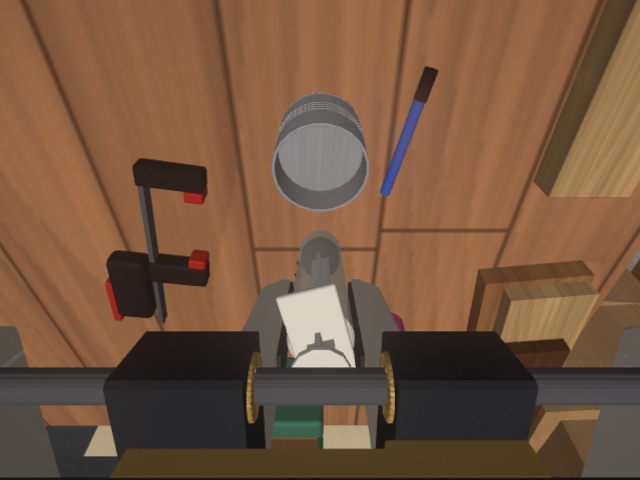

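The syringe hangs coaxial with the gripper, leaning 20° with its tip at about (221,213) in scene as predicted. The tin (321,166 in wrist) is straight below in x. Lower it.

```bash
python3 - <<'E'
from place import *
c=np.array([516,-129.5])
cw=cam(robot.get_image("wrist"));print("tin wrist",onz(cw,321,166,85))
P=tcp_for_tip([c[0],c[1]-22,100]);Q=tcp_for_tip([c[0],c[1]-22,10])
print(robot.move_linear(P,OT,speed=100))
print(robot.move_linear(Q,OT,speed=60,f_stop=5),robot.current_tcp_pos(),Q,robot.current_contact_force(),robot.current_t())
for n in("scene","side"): cv2.imwrite(f"pics/{n}5.png",robot.get_image(n)["img"])
E
python3 -c "
import cv2,numpy as np
cv2.imwrite('pics/m5.png',np.hstack([cv2.imread(f'pics/{n}5.png')[100:400,120:520] for n in('scene','side')]))"
```

```text
tin wrist [ 515.87361458 -127.18170071   85.        ]
False
False [ 516.27040488 -119.41695993   98.73046692] [ 516.         -119.35010653   98.33110635] [-0.15702063 -0.92432395  0.38697553] 37.9417
```

View pics/m5.png

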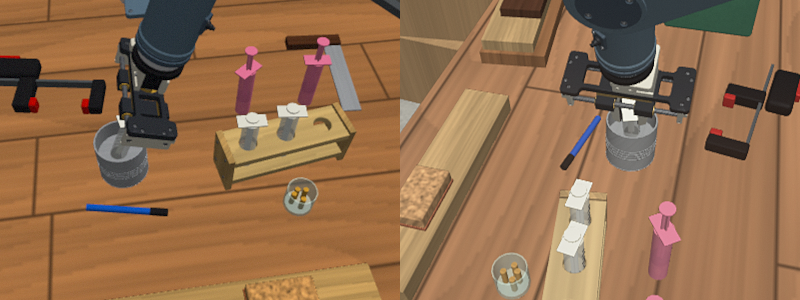

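It's well inside with no contact (tip about 10 mm up). Release and retreat straight up.

```bash
python3 - <<'E'
from place import *
Q=robot.current_tcp_pos()
robot.move_linear(Q+[0,0,-4],OT,speed=30,f_stop=4)
robot.move_gripper(0.95); robot.sleep(0.4)
Q=np.array(robot.current_tcp_pos());print(robot.current_contact_force())
print(robot.move_linear(Q+[0,0,40],OT,speed=60,f_stop=6),robot.current_contact_force())
robot.move_linear(Q+[0,0,150],OT,speed=150)
robot.move_linear([480,-60,300],[-np.pi,0,np.pi/2],speed=200);robot.sleep(.3)
print(robot.current_t())
for n in("scene","side","wrist"): cv2.imwrite(f"pics/{n}6.png",robot.get_image(n)["img"])
E
python3 -c "
import cv2,numpy as np
cv2.imwrite('pics/m6.png',np.hstack([cv2.imread(f'pics/{n}6.png')[100:420,120:520] for n in('scene','side')]))"
```

```text
[-0.40507707 -0.25772197 -0.56748862]
False [0.58241744 0.64223344 0.40747141]
42.3833
```

View pics/m6.png

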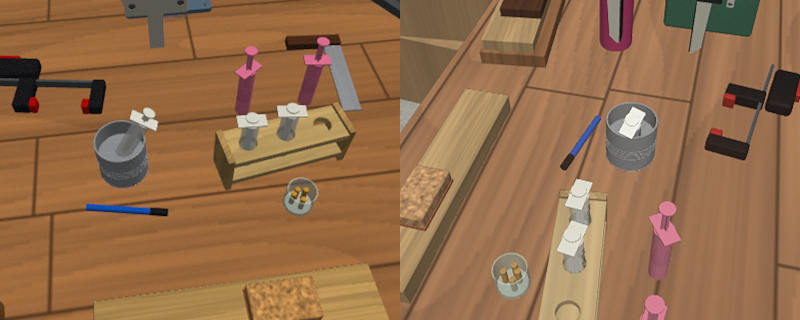

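View pics/wrist6.png

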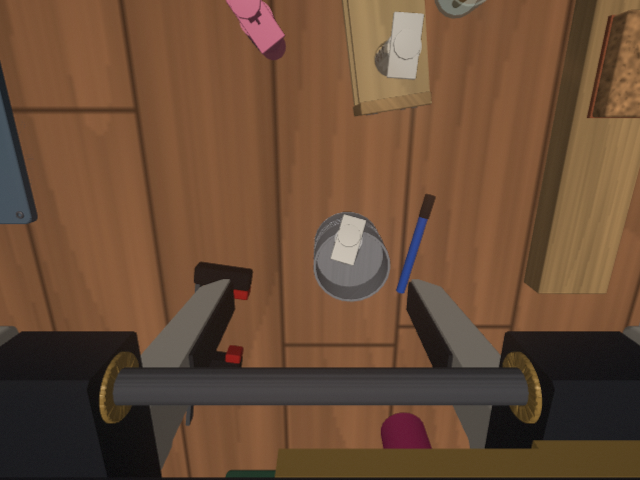

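The gummed syringe stands tip down in the tin, leaning on the rim at (350,240) in wrist. The jar, marker and pink decoys are undisturbed. As a last check I'll look at the disc heights of syringes 1 and 2.

```bash
python3 -c "
import cv2,numpy as np
a=cv2.imread('pics/scene6.png')[190:260,340:440];b=cv2.imread('pics/side6.png')[270:380,260:340]
print(1);cv2.imwrite('pics/z6.png',np.hstack([cv2.resize(a,(460,322),interpolation=2),cv2.resize(b,(234,322),interpolation=2)]))"
```

```text
1
```

View pics/z6.png

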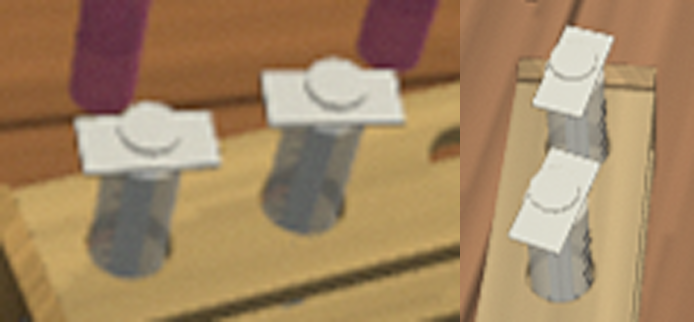

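Run:
```python
from bench import robot
from h import *
cs,cd=cam(robot.get_image("scene")),cam(robot.get_image("side"))
print(tri(cs,(372.6,217.8),cd,(298.3,290.5)),tri(cs,(413,208),cd,(291.8,333.9)),robot.current_t())
```

```text
(array([548.30620812,  84.1780228 , 149.85320207]), np.float64(1.1990803945319994)) (array([538.07224361, 152.80948162, 150.79066949]), np.float64(1.3390168697211402)) 42.6333
```

Both discs are at about 150 mm, the fully home height. Handing in.

```bash
python3 -c "
from bench import robot
robot.hand_in();print(robot.current_t())"
```

```text
the job is handed in; nothing more can be done
the job is handed in; nothing more can be done
```

I tried all three plungers and handed the job in at about 43 s. Two syringes are sound and stand in the rack with their plungers home. The third was gummed and is tip down in the soaking tin. I don't know which one is A, B or C, so they are listed by position along y.

| Syringe | Resistance | Result |
|---|---|---|
| y≈84 | Even, about 4.4 N | Sound, pushed fully home |
| y≈153 | Even, about 2.3 N | Sound, pushed fully home |
| y≈222 | Even, about 4.2 N, then climbing from about 12 mm short of home | Gummed: stopped at 7.4 N and moved to the tin |

- **Pressing force:** the highest reading was 10.0 N, against the 15 N limit. I pressed the first syringe a second time at the bottom, because its first press ended at only about 7 N.
- **Plungers home:** the last pictures put the two discs at 149.9 and 150.8 mm, against 150 mm for fully home. That is within the 2 mm calibration.
- **Gummed syringe:** I released it with its tip an estimated 6–10 mm above the bench, well inside the tin. It now leans on the rim.
- **Everything else:** the jar, marker and pink look-alikes look unmoved, and the arm is clear of everything.

My first side-view estimate of the tin's centre was about 15 mm off. I corrected it with a clearer side view, and the wrist camera agreed within about 2 mm before I lowered the syringe in.

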